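# Set out the first-off samples at the thread checker

## Task

Set out the four samples on the two grey gauge stands (left, right and behind as seen from the robot), each upright and centred on its dark seat: the big hex nut left of the steel pin, the flanged bush, flange down, right of the pin, the tall hex coupling, standing on end, behind the V-block. The domed cap goes on top of the nut, flat side down and centred. Leave the oil bottle and the double-ended plug gauge where they are.

Things in the scene. Friction and masses are not known exactly. Their poses are not given: they have to be found in the camera images.
- nut: Big steel hex nut, loose, lying flat: 46 mm across flats (53 mm over corners), 24 mm tall, with a 26 mm bore right through; about 0.24 kg. Origin: centre of its underside; z up; two of its flats face its own +x and -x, the others follow every 60 degrees.
- coupling: Tall steel hex coupling, loose, standing on end: 30 mm across flats (35 mm over corners), 50 mm tall, with a 16 mm bore; about 0.22 kg. Origin: centre of its underside; z up; two of its flats face its own +x and -x, the others follow every 60 degrees.
- bush: Round steel flanged bush, loose, standing on its flange: flange 52 mm in diameter and 10 mm thick at the bottom, sleeve 30 mm in diameter rising from it to 42 mm in all, 20 mm bore; about 0.20 kg. Origin: centre of the flange's underside; z up along the sleeve.
- cap: Solid round steel end cap with a flat underside, loose: 40 mm in diameter, straight-sided to 20 mm, chamfered (domed) above to 26 mm in all, no hole; about 0.20 kg. Origin: centre of its underside; z up.
- pin_stand: Fixed grey plate 80 mm (x) by 176 mm (y), 10 mm thick. Upright steel pin in the middle: 16 mm dia, top 52 mm above the bench, 25 mm collar 6 mm high at its foot. Two flush round dark seats, 56 mm dia, 10 mm above the bench, x = 0: left at its y = +58 mm, right at y = -58 mm. Origin: centre of underside; x away from the robot, y to the robot's left, within 15 degrees.
- vblock_stand: Fixed grey plate 166 mm (x) by 80 mm (y), 10 mm thick. Steel V-block in the middle: 32 mm along x, 52 along y, top 45 mm above the bench. Two flush round dark seats, 56 mm dia, 10 mm above the bench, y = 0: behind the block at its x = +52 mm; in front (not used) at x = -52 mm. Origin: centre of underside; x away from the robot, y to the robot's left, within 15 degrees.
- oil_bottle: Bystander, to be left alone: small white upright oil bottle with a pointed spout, 36 mm in diameter, 85 mm tall, loose. Origin: centre of its underside.
- plug_gauge: Bystander, to be left alone: double-ended hand plug gauge lying flat roughly along the robot's x (within 12 degrees), loose; dark handle 50 mm long and 14 mm square with a 12 mm steel plug at each end, about 86 mm long in all. Origin: under the middle of the handle; its x runs along the gauge.
Not all that is in view belongs to the job. What is shaped like the coupling but red is not meant.

How it is judged:
By the outcome, as a careful person would: the job done as asked, in the order asked, and still so for the second after the job is handed in, with the robot touching nothing.
It also fails if it takes over 96 s, if anything falls off the work surface, if the arm or the gripper's body presses on something with over 40 N, if the wrist force passes 120 N, or if a joint passes its speed limit or range.

## Robot

A 6-joint arm with a two-finger parallel gripper is mounted at the origin on the work surface. World frame = base frame: x ahead of the robot, y to its left, z up, the work surface at z = 0. Lengths are in mm, angles in rad, forces in N, time in s.
With the tool pointing down it reaches from about 250 to 725 mm from the base axis. Payload 9.7 kg.
Tool frame: the origin (TCP) lies at the very end of the fingers, on their centre line; the grasp point (between the pads) lies 19 mm behind it; x points along the fingers, y is the direction in which the jaws open and shut, and the axes are right-handed (so a half turn about x gives the same grasp; the last joint's range is limited). The gripper opens to 85 mm and grips with 20 to 120 N. Pads are 22 mm wide; open, the fingers measure 114 mm over their backs; the gripper's body (76 mm by 85 mm) begins 54 mm behind the grasp point. The pads swing forward as they close: fully open they stand 13 mm farther back than shut.
Start: joints at [1.347, 0.087, 0.176, 1.66, 0, 1.571], TCP at [122.062, 536.281, 231.284] pointing down, gripper open.
Joint ranges: [-3.13, 3.13], [-0.85, 1.81], [-1.15, 1.24], [-2.2, 2.28], [-1.44, 1.52], [-3.14, 3.14]. Speed limits (rad/s): [2.22, 2.22, 2.57, 3.14, 3.14, 3.14].

## Interface

Orientations are given as a 3x3 rotation matrix whose columns are the frame's x, y, z axes.
In Python, from station import * gives the robot as it stands. The module is installed in compiled form; this text tells all that it offers.
- The arm moves only by the tool send_rows, never from a script. Its argument "motion" is a list of rows, each a list of 3 entries, a list of its own where there are three numbers: the opening, from 0 (shut) to 1 (fully open), then the shift along the tool's x, y, z in m, then the turn about the tool's x in degrees. A call has 1 to 12 rows; each row is the pose to reach, as a shift and turn from the pose commanded when the call began, along the tool's axes at that moment; what a row does not reach only later rows make up. A row lasts 1/8 s, in which the tool goes at most 62.5 mm and 10.7 degrees, less where a joint would pass 70% of its speed; a pose out of reach is approached as far as the arm can. A call with a gripper value outside its range is refused whole. The fingers move at their own pace and stop on an object; "force" is the grip in N (left out, the last holds). Time passes only in rows, so rows that repeat a pose let the fingers close. It gives the time, the measured TCP pose, the force and the opening at its end, in the units of the state.
- get_obs(): the state, without advancing time (a new reading comes with each control period).
- grab_frame(name): name is "scene" or "side" or "wrist"; returns the picture (480x640x3 uint8, red, green, blue); there is no depth.
- camera_model(name): a dict with "intrinsics" (3x3 intrinsics, pixels), "k1" (the pictures are not rectified: a ray, as slopes to the right and down, at radius r is drawn at 1 + k1 r^2 times it, then the intrinsics apply), "eye" and "orientation" of the camera in the world. Camera axes: x right, y down, z forward; pixel columns grow to the right and rows downward; lengths in mm; the calibration is good to about 2 mm. A picture is of the moment at which its call begins: read the wrist's pose just before it. camera_model takes no time and is no camera call; for the wrist camera it gives the pose at the moment of the call.
- close_job(): hands the job in, once; it reports no verdict.
The state is a dict: "clock": time; "joints": joint angles; "qvel": joint speeds; "effort": joint torques, N m; "tool_pos": TCP position; "orientation": TCP orientation; "wrist_force": force on the tool from outside, world axes, zero at the start; "moment": the same for the moment, N m; "gripper_width": finger opening in mm.
Only numpy, scipy, OpenCV 4.12 (cv2) and the standard library are available. Lean on these libraries where they do the work, as an engineer would, in place of code of your own. Each camera call takes 0.05 s, during which the arm holds its last target. There are 200 camera calls.

## Working session

There is one attempt and no reset: what is moved stays moved. The work goes in short steps, Python scripts to look and compute and a tool call to move; the robot and the scene stay as the last step left them, time stands still between calls to the robot, and variables do not carry over. Pictures are saved under pics/ and viewed, about 12 in all and at most 16, crops included, and the job is handed in when it is done.

Besides the shell and the picture viewer there is one more tool, called as name(argument=value, ...) on one line, values as JSON. send_rows: Moves the arm, as the interface text tells. Its arguments: {"type":"object","properties":{"motion":{"type":"array","items":{"type":"array"}},"force":{"type":"number"}},"required":["motion"]}

```bash
mkdir -p pics; cat > h.py <<'E'
from station import *
import numpy as np, cv2
def snap(name,fn):
    m=camera_model(name); f=grab_frame(name)
    cv2.imwrite('pics/'+fn,cv2.cvtColor(f,cv2.COLOR_RGB2BGR)); np.savez('pics/'+fn[:-4]+'.npz',K=m['intrinsics'],k1=m['k1'],eye=m['eye'],R=m['orientation'])
    return f,m
def load(fn):
    d=np.load('pics/'+fn+'.npz'); return dict(intrinsics=d['K'],k1=float(d['k1']),eye=d['eye'],orientation=d['R'])
def ray(m,u,v):
    K=np.array(m['intrinsics']);k=m['k1']
    d=cv2.undistortPoints(np.array([[[u,v]]],float),K,np.array([k,0,0,0.]))[0,0]
    return np.array(m['orientation'])@np.array([d[0],d[1],1])
def onz(m,u,v,z):
    r=ray(m,u,v);e=np.array(m['eye']);return e+r*(z-e[2])/r[2]
def proj(m,p):
    q=np.array(m['orientation']).T@(np.array(p,float)-np.array(m['eye']));s=q[:2]/q[2]
    s=s*(1+m['k1']*(s@s));K=np.array(m['intrinsics']);return (K@[s[0],s[1],1])[:2]
E
python3 - <<'E'
from h import *
for n in('scene','side','wrist'):
    f,m=snap(n,n+'0.png'); print(n,np.round(m['eye'],1),np.round(m['orientation'],3).tolist(),m['intrinsics'],m['k1'])
print(get_obs())
E
```

```text
scene [961.2 406.5 745.5] [[-0.672, 0.555, -0.49], [0.74, 0.509, -0.438], [0.006, -0.657, -0.753]] [[477.76909691   0.         317.00533165]
 [  0.         477.76909691 233.97229019]
 [  0.           0.           1.        ]] -0.12176465864556471
side [  53.7 -484.3  733.9] [[0.76, -0.466, 0.453], [-0.65, -0.565, 0.508], [0.019, -0.681, -0.732]] [[586.77018034   0.         323.18035342]
 [  0.         586.77018034 246.70269113]
 [  0.           0.           1.        ]] 0.018968455177420646
wrist [ 44.8 554.3 373.3] [[0.222, 0.928, 0.299], [0.975, -0.21, -0.069], [-0.001, 0.307, -0.952]] [[330.87563356   0.         320.96320705]
 [  0.         330.87563356 238.36702026]
 [  0.           0.           1.        ]] -0.03200542319394897
{'clock': 0.15, 'joints': array([ 1.34696220e+00,  8.73532499e-02,  1.75331268e-01,  1.65980041e+00,
       -2.81910833e-05,  1.57078700e+00]), 'qvel': array([-0.00077998, -0.00192386,  0.00364263,  0.00081975,  0.00012953,
       -0.00094855]), 'effort': array([-5.81029490e-04, -5.20763147e+01,  4.65044224e+01,  1.38801121e-02,
       -5.17250805e-05,  5.39276613e-06]), 'tool_pos': array([122.05379287, 536.11342557, 230.74295852]), 'orientation': array([[-2.00268541e-04,  2.21960514e-01,  9.75055634e-01],
       [-1.00673024e-03,  9.75055115e-01, -2.21960602e-01],
       [-9.99999473e-01, -1.02606972e-03,  2.81814964e-05]]), 'wrist_force': array([ 0.43732583, -0.95217655,  0.04742808]), 'moment': array([ 0.05544166, -0.01739209, -0.01950004]), 'gripper_width': 85.40672610101949}
```

View pics/scene0.png

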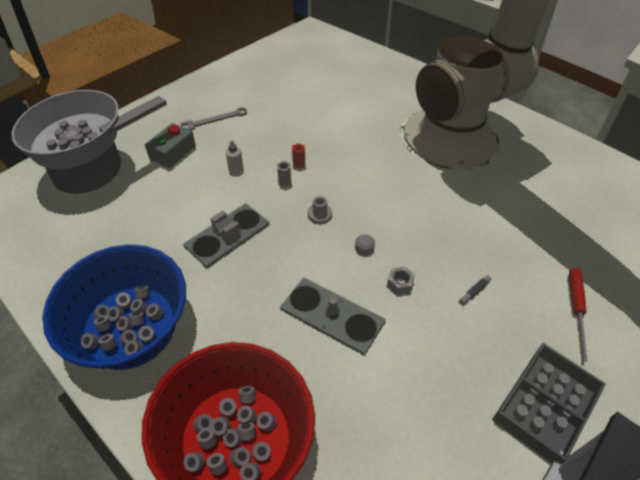

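View pics/side0.png

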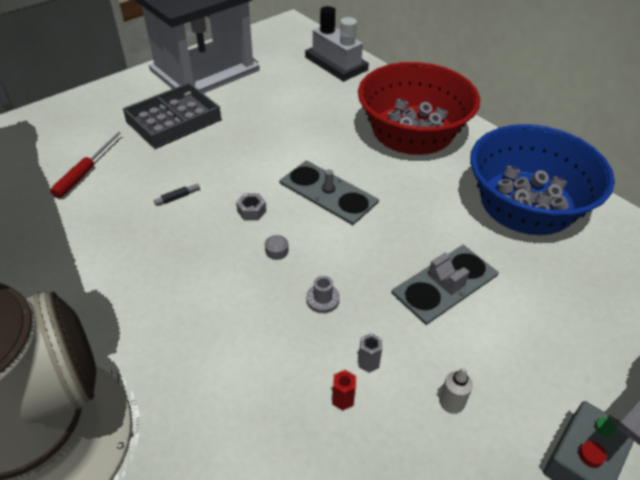

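Both views show everything. In scene: nut (401,281), cap (365,244), bush (320,209), coupling (284,174), red decoy (298,156), pin stand about (333,315), V-block stand about (227,235). Side: nut (251,206), cap (276,246), bush (323,294), coupling (370,352). Next I'll get coarse positions with a cross-check between the two views.

```bash
python3 - <<'E'
from h import *
from scipy.optimize import minimize
S=load('scene0');D=load('side0')
P={'nut_top':((401,275),(251,201),24),'cap_top':((365,239),(276,241),24),'bush_top':((320,202),(323,283),42),'coup_top':((284,166),(371,342),50),
'pin_top':((333,301),(328,174),52),'pinL':((360,328),(304,176),10),'pinR':((305,298),(352,203),10),'vF':((247,218),(422,297),10),'vB':((207,246),(468,265),10),'bottle':((236,172),(455,405),0),'gauge':((475,290),(178,194),7),'redtop':((298,147),(344,377),50)}
for k,(a,b,z) in P.items():
    ea,ra=S['eye'],ray(S,*a);eb,rb=D['eye'],ray(D,*b)
    t=np.linalg.lstsq(np.c_[ra,-rb],eb-ea,rcond=None)[0];p,q=ea+t[0]*ra,eb+t[1]*rb
    print(k,onz(S,*a,z)[:2].round(),onz(D,*b,z)[:2].round(),'tri',((p+q)/2).round(),np.linalg.norm(p-q).round(1))
E
```

```text
nut_top [461. 171.] [466. 174.] tri [464. 172.  27.] 1.5
cap_top [437.  66.] [441.  68.] tri [439.  67.  26.] 0.9
bush_top [434. -58.] [433. -61.] tri [433. -59.  40.] 1.5
coup_top [ 411. -186.] [ 411. -189.] tri [ 411. -188.   49.] 2.1
pin_top [605. 126.] [598. 119.] tri [602. 124.  47.] 0.4
pinL [594. 181.] [593. 180.] tri [593. 181.   9.] 0.4
pinR [613.  67.] [613.  67.] tri [613.  67.  10.] 0.7
vF [ 550. -160.] [ 551. -162.] tri [ 550. -161.   10.] 2.4
vB [ 656. -163.] [ 659. -165.] tri [ 657. -164.   10.] 3.3
bottle [ 462. -297.] [ 455. -315.] tri [ 457. -310.  -10.] 7.5
gauge [383. 292.] [384. 290.] tri [384. 291.   7.] 2.0
redtop [ 341. -210.] [ 346. -205.] tri [ 344. -207.   53.] 0.0
```

```bash
cat >> h.py <<'E'
def mv(p,az):
    o=get_obs();R=o['orientation'];d=R.T@(np.array(p)-o['tool_pos'])/1000
    a=np.degrees(np.arctan2(R[1,2],R[0,2])); t=(-(az-a)+180)%360-180
    print('shift',d.round(4).tolist(),'turn',round(t,1),'az',round(a,1),'pos',o['tool_pos'].round(1),'g',round(o['gripper_width'],1),'F',o['wrist_force'].round(1),'j6',o['joints'][5].round(2),'t',round(o['clock'],2))
E
python3 -c "
from h import *
mv([464,172,130],0)"
```

```text
shift [0.101, -0.279, 0.4142] turn -12.8 az -12.8 pos [122.1 536.1 230.7] g 85.4 F [ 0.4 -1.   0. ] j6 1.57 t 0.15
```

send_rows(motion=[[1, [0.101, -0.279, 0.414], -12.8], [1, [0.101, -0.279, 0.414], -12.8], [1, [0.101, -0.279, 0.414], -12.8], [1, [0.101, -0.279, 0.414], -12.8], [1, [0.101, -0.279, 0.414], -12.8], [1, [0.101, -0.279, 0.414], -12.8], [1, [0.101, -0.279, 0.414], -12.8], [1, [0.101, -0.279, 0.414], -12.8], [1, [0.101, -0.279, 0.414], -12.8], [1, [0.101, -0.279, 0.414], -12.8], [1, [0.101, -0.279, 0.414], -12.8]], force=60)

```text
clock: 1.52
tool_pos: [463.3, 173.3, 130.6]
orientation: [[0.0, -0.001, 1.0], [0.0, 1.0, 0.001], [-1.0, 0.0, 0.0]]
wrist_force: [-0.0, 0.8, -0.1]
gripper_width: 85.6
```

```bash
python3 -c "
from h import *
mv([464,172,130],0)
f,m=snap('wrist','w1.png')
for p in ([464,172,24],[439,67,26],[593,181,10]): print(proj(m,p).round())"
```

```text
shift [0.0006, -0.0013, 0.0007] turn 0.0 az 0.0 pos [463.3 173.3 130.6] g 85.6 F [-0.   0.8 -0.1] j6 0.36 t 1.52
[318. 238.]
[181. 208.]
[328. 362.]
```

View pics/w1.png

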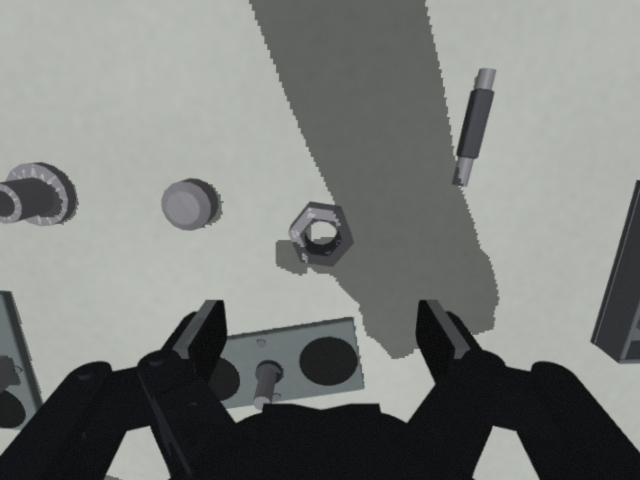

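```bash
python3 - <<'E'
from h import *
m=load('w1');f=cv2.imread('pics/w1.png');g=cv2.cvtColor(f,cv2.COLOR_BGR2GRAY)
c=cv2.resize(f[185:285,260:380],None,fx=6,fy=6,interpolation=cv2.INTER_CUBIC);cv2.imwrite('pics/c1.png',c)
# left seat
M=((g<48)).astype(np.uint8)
n,l,s,ce=cv2.connectedComponentsWithStats(M[330:392,290:372].copy())
for i in range(1,n):
    if s[i,4]>300:
        cs,_=cv2.findContours((l==i).astype(np.uint8),0,1);e=cv2.fitEllipse(cs[0]);u,v=e[0][0]+290,e[0][1]+330
        print(s[i],e,onz(m,u,v,10).round(1))
print('plate',g[350,290],g[355,365],'seat',g[361,328])
# cap
hsv=cv2.cvtColor(f,cv2.COLOR_BGR2HSV);print([g[y,x] for x,y in((190,205),(215,205),(150,205),(305,215),(320,260),(335,215),(400,200),(300,260))])
E
```

```text
[  10    7   57   48 2145] ((37.9144401550293, 30.823230743408203), (46.81033706665039, 56.3565788269043), 88.91220092773438) [591.6 180.8  10. ]
plate 113 186 seat 33
[np.uint8(137), np.uint8(57), np.uint8(177), np.uint8(135), np.uint8(68), np.uint8(123), np.uint8(100), np.uint8(76)]
```

View pics/c1.png

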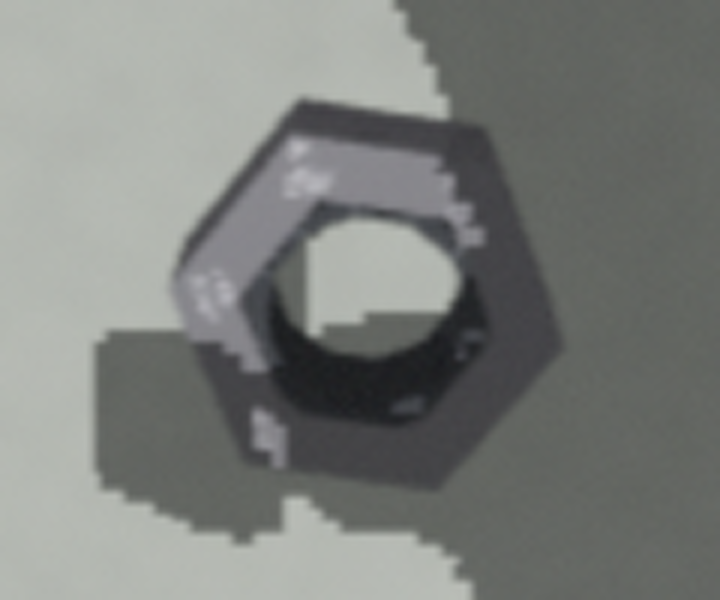

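The crop shows the nut top-face corners at crop (290,135), (175,285), (245,462), (437,490), (562,345), with the centre at about full-image (321,237).

```bash
python3 - <<'E'
from h import *
m=load('w1')
C=[(290,135),(175,285),(245,462),(437,490),(562,345)]
W=np.array([onz(m,260+(x+.0)/6,185+y/6,24)[:2] for x,y in C])
c=((W[0]+W[3])/2+(W[1]+W[4])/2)/2
print(c.round(1)); d=W-c
print(np.linalg.norm(d,axis=1).round(1),(np.degrees(np.arctan2(d[:,1],d[:,0]))%60).round(1))
mv([*c,3],0)
E
```

```text
[463.8 174.2]
[26.3 25.6 26.5 26.5 26.1] [22.2 20.4 21.4 20.9 21.3]
shift [0.1277, 0.0007, 0.0005] turn 0.1 az 0.1 pos [463.2 173.5 130.7] g 85.0 F [-0.7 -0.7  0.4] j6 0.36 t 1.57
```

send_rows(motion=[[1, [0.0, 0.001, 0.0005], -81.2], [1, [0.0, 0.001, 0.0005], -81.2], [1, [0.0, 0.001, 0.0005], -81.2], [1, [0.0, 0.001, 0.0005], -81.2], [1, [0.0, 0.001, 0.0005], -81.2], [1, [0.0, 0.001, 0.0005], -81.2], [1, [0.0, 0.001, 0.0005], -81.2], [1, [0.03, 0.001, 0.0005], -81.2], [1, [0.07, 0.001, 0.0005], -81.2], [1, [0.105, 0.001, 0.0005], -81.2], [1, [0.125, 0.001, 0.0005], -81.2], [1, [0.127, 0.001, 0.0005], -81.2]])

```text
clock: 3.08
tool_pos: [463.0, 174.1, 2.4]
orientation: [[-0.002, -0.988, 0.152], [-0.001, 0.152, 0.988], [-1.0, 0.002, -0.001]]
wrist_force: [0.4, 0.1, -0.3]
gripper_width: 85.3
```

```bash
python3 -c "
from h import *
mv([463.8,174.2,3],81.2)"
```

```text
shift [-0.0006, -0.0008, 0.0003] turn 0.1 az 81.3 pos [463.  174.1   2.4] g 85.3 F [ 0.4  0.1 -0.3] j6 -1.06 t 3.08
```

send_rows(motion=[[0.3, [0, 0, 0], 0], [0.3, [0, 0, 0], 0], [0.3, [0, 0, 0], 0], [0.3, [0, 0, 0], 0], [0.3, [0, 0, 0], 0], [0.3, [0, 0, 0], 0], [0.3, [0, 0, 0], 0]], force=60)

```text
clock: 3.95
tool_pos: [465.1, 173.8, 4.8]
orientation: [[0.002, -0.988, 0.153], [0.001, 0.153, 0.988], [-1.0, -0.002, 0.002]]
wrist_force: [-0.8, -0.2, 7.4]
gripper_width: 44.8
```

```bash
python3 -c "
from h import *
mv([463.0,174.1,75],81.2)
mv([591.6,181,90],100)"
```

```text
shift [-0.0702, 0.002, 0.0] turn -0.0 az 81.2 pos [465.1 173.8   4.8] g 44.8 F [-0.8 -0.2  7.4] j6 -1.06 t 3.95
shift [-0.0849, -0.1241, 0.0266] turn -18.8 az 81.2 pos [465.1 173.8   4.8] g 44.8 F [-0.8 -0.2  7.4] j6 -1.06 t 3.95
```

send_rows(motion=[[0.3, [-0.03, 0, 0], 0], [0.3, [-0.07, 0, 0], 0], [0.3, [-0.1, 0, 0], 0], [0.3, [-0.1, -0.055, 0.0], -10], [0.3, [-0.1, -0.06, -0.045], -18.8], [0.3, [-0.1, -0.06, -0.045], -18.8], [0.3, [-0.1, -0.06, -0.045], -18.8], [0.3, [-0.1, -0.06, -0.045], -18.8]])

```text
clock: 4.95
tool_pos: [516.6, 120.3, 103.6]
orientation: [[0.001, -0.985, -0.173], [0.0, -0.173, 0.985], [-1.0, -0.001, 0.0]]
wrist_force: [-0.4, -0.1, -1.3]
gripper_width: 44.3
```

```bash
python3 -c "
from h import *
mv([591.6,181,90],100)
f,m=snap('wrist','w2.png')
for p in ([593,181,10],[603,124,52],[613,67,10],o) if (o:=get_obs()['tool_pos']) is not None else []: print(proj(m,p).round())"
```

```text
shift [0.0137, -0.0843, 0.0467] turn -0.0 az 100.0 pos [516.6 120.3 103.6] g 44.3 F [-0.4 -0.1 -1.3] j6 -1.52 t 4.95
[213. 296.]
[183. 244.]
[197. 146.]
[320. 301.]
```

View pics/w2.png

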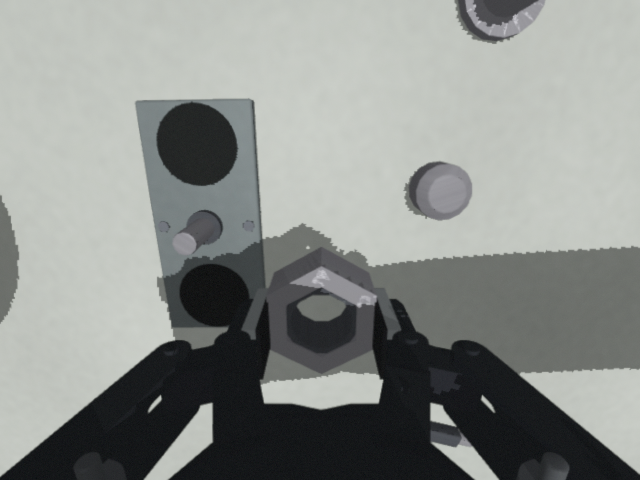

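Picture shows the nut held level (bore centre about (322,319)), left seat (214,294), right seat (197,144), pin top (184,243), cap (441,190).

```bash
python3 - <<'E'
from h import *
m=load('w2');f=cv2.imread('pics/w2.png');g=cv2.cvtColor(f,cv2.COLOR_BGR2GRAY)
def seat(x0,x1,y0,y1,t):
    M=(g[y0:y1,x0:x1]<t).astype(np.uint8);n,l,s,_=cv2.connectedComponentsWithStats(M);i=1+np.argmax(s[1:,4])
    c=cv2.findContours((l==i).astype(np.uint8),0,1)[0];c=max(c,key=len)[:,0]
    k=(c[:,0]>1)&(c[:,0]<x1-x0-2)&(c[:,1]>1)&(c[:,1]<y1-y0-2)
    P=np.array([onz(m,u+x0,v+y0,10)[:2] for u,v in c[k]])
    A=np.c_[2*P,np.ones(len(P))];s=np.linalg.lstsq(A,(P**2).sum(1),rcond=None)[0]
    r=np.sqrt(s[2]+s[0]**2+s[1]**2);res=np.linalg.norm(P-s[:2],axis=1)-r;print(s[:2].round(1),'r',r.round(2),'rms',res.std().round(2));return s[:2]
R=seat(145,250,95,192,60);L=seat(170,238,258,335,55)
d=L-R;print(np.linalg.norm(d),np.degrees(np.arctan2(-d[0],d[1])),'mid',(L+R)/2)
print('pin',onz(m,184,243,52)[:2],'cap',onz(m,446,190,26)[:2])
o=np.array([516.6,120.3,122.8]);print(proj(m,o),'nut top c by bore',onz(m,322,319,122.8))
print(g[345,215],g[320,190],g[294,214])
cv2.imwrite('pics/c2.png',cv2.resize(f[235:385,240:400],None,fx=5,fy=5,interpolation=cv2.INTER_CUBIC)[:600])
E
```

```text
[613.1  66.7] r 27.28 rms 0.22
[591.7 181.3] r 28.28 rms 0.9
116.60003964702649 10.549817056682704 mid [602.41490373 123.96517921]
pin [602.32388585 122.96800913] cap [440.53725102  65.25204684]
[319.83914287 323.10372726] nut top c by bore [516.03958261 118.15542876 122.8       ]
21 63 19
```

View pics/c2.png

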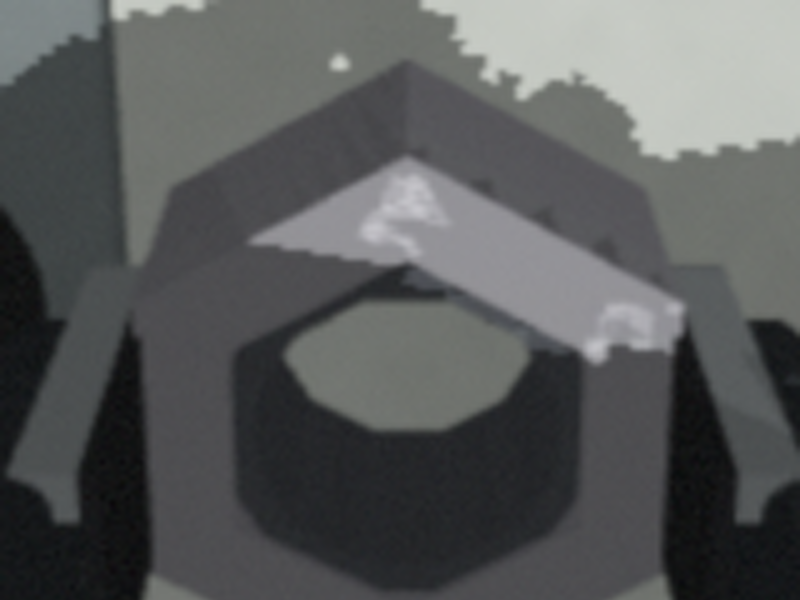

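```bash
python3 - <<'E'
from h import *
m=load('w2')
for z in(118,121,123,126):
    a=onz(m,321.4,266.4,z);b=onz(m,321,372,z);l=onz(m,266.6,296.6,z);r=onz(m,376.6,296.6,z);print(z,((a+b)/2)[:2].round(1),np.linalg.norm(a-b).round(1),np.linalg.norm(l-r).round(1))
E
```

```text
118 [515.6 122.8] 53.9 47.6
121 [515.9 121. ] 52.6 46.5
123 [516.1 119.7] 51.8 45.8
126 [516.4 117.9] 50.5 44.7
```

```bash
python3 -c "
from h import *
mv([592.4,181,17],100.5)"
```

```text
shift [0.0867, -0.0851, 0.0465] turn -0.5 az 100.0 pos [516.6 120.4 103.6] g 44.5 F [ 0.1  0.5 -2.3] j6 -1.52 t 5.0
```

send_rows(motion=[[0.3, [0.01, -0.04, 0.023], 0], [0.3, [0.02, -0.085, 0.0465], -0.5], [0.3, [0.02, -0.085, 0.0465], -0.5], [0.3, [0.02, -0.085, 0.0465], -0.5], [0.3, [0.05, -0.085, 0.0465], -0.5], [0.3, [0.075, -0.085, 0.0465], -0.5], [0.3, [0.084, -0.085, 0.0465], -0.5], [0.3, [0.086, -0.085, 0.0465], -0.5], [0.3, [0.086, -0.085, 0.0465], -0.5]])

```text
clock: 6.12
tool_pos: [592.8, 180.2, 18.6]
orientation: [[0.002, -0.983, -0.182], [0.001, -0.182, 0.983], [-1.0, -0.002, 0.0]]
wrist_force: [-0.1, -0.1, -1.8]
gripper_width: 44.6
```

```bash
python3 -c "
from h import *
mv([592.4,181,15],100.5)"
```

```text
shift [0.0036, 0.0003, 0.0008] turn -0.0 az 100.5 pos [592.8 180.2  18.6] g 44.6 F [-0.1 -0.1 -1.8] j6 -1.46 t 6.12
```

send_rows(motion=[[0.3, [0.001, 0.0, 0.001], 0], [0.3, [0.0018, 0.0, 0.001], 0], [0.3, [0.0025, 0.0, 0.001], 0], [0.3, [0.003, 0.0, 0.001], 0], [0.3, [0.003, 0.0, 0.001], 0]])

```text
clock: 6.75
tool_pos: [592.3, 181.2, 14.9]
orientation: [[0.0, -0.983, -0.182], [0.0, -0.182, 0.983], [-1.0, -0.0, 0.0]]
wrist_force: [-2.6, -0.8, 5.4]
gripper_width: 44.7
```

send_rows(motion=[[0.85, [0, 0, 0], 0], [0.85, [0, 0, 0], 0], [0.85, [0, 0, 0], 0], [0.85, [0, 0, 0], 0], [0.85, [-0.02, 0, 0], 0], [0.85, [-0.06, 0, 0], 0], [0.85, [-0.12, 0, 0], 0], [0.85, [-0.12, 0, 0], 0], [0.85, [-0.12, 0, 0], 0]])

```text
clock: 7.88
tool_pos: [592.4, 181.3, 135.4]
orientation: [[0.001, -0.983, -0.182], [0.0, -0.182, 0.983], [-1.0, -0.002, 0.0]]
wrist_force: [0.6, 0.1, -0.2]
gripper_width: 72.9
```

```bash
python3 - <<'E'
from h import *
mv([433.5,-59.5,140],100.5)
f,m=snap('wrist','w3.png');print(proj(m,[592,181,34]))
f=cv2.imread('pics/w3.png');u,v=proj(m,[592,181,22]).astype(int)
cv2.imwrite('pics/c3.png',cv2.resize(f[v-60:v+60,u-75:u+75],None,fx=5,fy=5,interpolation=cv2.INTER_CUBIC));print(u-75,v-60)
E
```

```text
shift [-0.005, 0.2001, -0.2079] turn -0.0 az 100.5 pos [592.4 181.3 135.4] g 72.9 F [ 0.6  0.1 -0.2] j6 -1.46 t 7.88
[321.02013495 237.19302482]
246 172
```

View pics/c3.png

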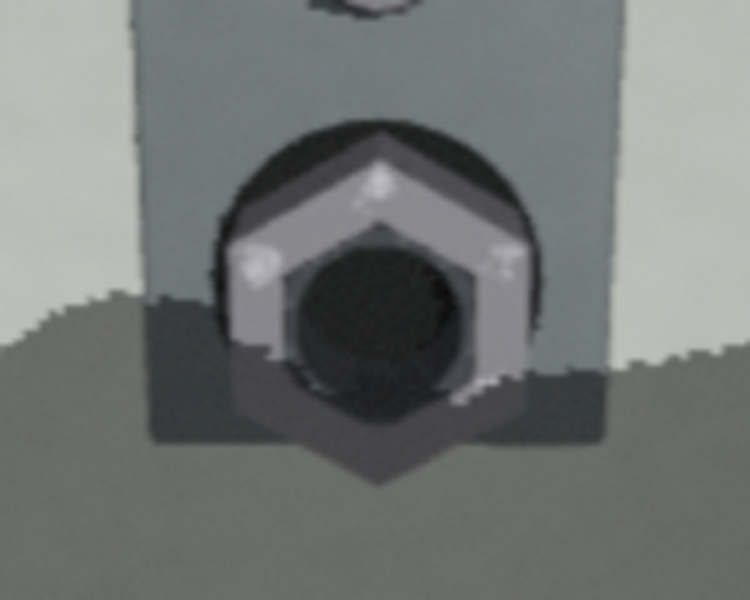

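```bash
python3 - <<'E'
from h import *
m=load('w3');q=lambda x,y,z:onz(m,246+x/5,172+y/5,z)[:2]
print('nut',((q(380,160,34)+q(378,487,34))/2).round(1),np.linalg.norm(q(380,160,34)-q(378,487,34)))
P=np.array([q(378,118,10),q(213,275,10),q(541,275,10),q(262,180,10),q(494,180,10)] )
A=np.c_[2*P,np.ones(len(P))];s=np.linalg.lstsq(A,(P**2).sum(1),rcond=None)[0];print('seat',s[:2].round(1),np.sqrt(s[2]+s[0]**2+s[1]**2))
t=q(378,118,10);print('seat c from top edge', t+28*np.array([-.183,.983]))
c=(q(152,442,10)+q(603,442,10))/2; print('from end edge',c-30*np.array([-.183,.983]))
E
```

```text
nut [591.3 181.3] 53.170070450909456
seat [591.6 181.3] 27.321837742240206
seat c from top edge [591.53402356 180.87610047]
from end edge [591.83216963 179.82691994]
```

Nut is centred on the seat to under 1 mm. Next is the bush.

send_rows(motion=[[1, [-0.005, 0.2, -0.208], 0], [1, [-0.005, 0.2, -0.208], 0], [1, [-0.005, 0.2, -0.208], 0], [1, [-0.005, 0.2, -0.208], 0], [1, [-0.005, 0.2, -0.208], 0], [1, [-0.005, 0.2, -0.208], 0], [1, [-0.005, 0.2, -0.208], 0], [1, [-0.005, 0.2, -0.208], 0]])

```text
clock: 8.93
tool_pos: [433.6, -59.0, 138.8]
orientation: [[-0.001, -0.983, -0.183], [0.0, -0.183, 0.983], [-1.0, 0.001, 0.0]]
wrist_force: [-0.2, 0.3, -0.8]
gripper_width: 85.3
```

```bash
python3 - <<'E'
from h import *
mv([433.5,-59.5,20],100.5)
f,m=snap('wrist','w4.png')
for p in([433.5,-59.5,42],[411,-188,50],[439,67,26]):print(proj(m,p).round())
E
```

```text
shift [0.1188, 0.0001, -0.0006] turn 0.0 az 100.5 pos [433.6 -59.  138.8] g 85.3 F [-0.2  0.3 -0.8] j6 -1.89 t 8.93
[320. 239.]
[393.  58.]
[290. 360.]
```

View pics/w4.png

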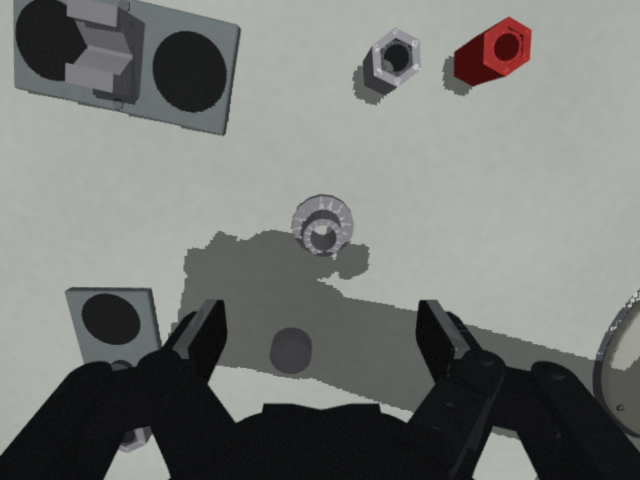

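Bush sleeve top is at about (322,239), its flange spans 291–354, coupling top at (397,59), right seat (111,319), cap (291,351).

```bash
python3 - <<'E'
from h import *
m=load('w4');f=cv2.imread('pics/w4.png')
print('bush',onz(m,322,239,42).round(1),'flange x extents',onz(m,291,224,10).round(1),onz(m,354,224,10).round(1),'top',onz(m,322.5,194,10).round(1))
a=f[185:275,280:365];b=f[15:110,345:430]
cv2.imwrite('pics/c4.png',np.hstack([cv2.resize(a,(390,410),interpolation=2),cv2.resize(b,(370,410),interpolation=2)]))
E
```

```text
bush [432.2 -59.4  42. ] flange x extents [458.5 -57.6  10. ] [405.9 -67.4  10. ] top [437.  -87.7  10. ]
```

View pics/c4.png

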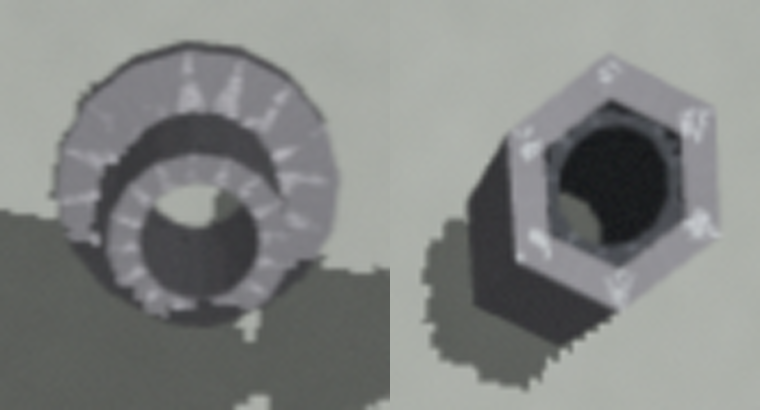

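```bash
python3 - <<'E'
from h import *
m=load('w4')
print('bush',onz(m,280+200/4.588,185+235/4.556,42).round(1),'flange ctr lateral', ((onz(m,280+57/4.588,185+184/4.556,10)+onz(m,280+338/4.588,185+184/4.556,10))/2).round(1))
C=[(610,55),(716,107),(718,236),(617,308),(518,260),(510,135)]
W=np.array([onz(m,345+(x-390)/4.353,15+y/4.316,50)[:2] for x,y in C]);c=W.mean(0);d=W-c
print('coup',c.round(1),np.linalg.norm(d,axis=1).round(1),(np.degrees(np.arctan2(d[:,1],d[:,0]))%60).round(1))
mv([432,-60,15],100.5)
E
```

```text
bush [431.4 -61.5  42. ] flange ctr lateral [431.5 -61.3  10. ]
coup [ 408.6 -188.8] [17.  17.3 17.  16.8 17.  16.8] [46.4 47.2 47.1 45.2 47.5 48. ]
shift [0.1239, 0.0017, -0.0008] turn 0.1 az 100.6 pos [433.6 -58.9 138.9] g 85.6 F [ 1.  -0.2 -0.3] j6 -1.89 t 8.97
```

send_rows(motion=[[1, [0.03, 0.0023, -0.0018], 0], [1, [0.07, 0.0023, -0.0018], 0], [1, [0.105, 0.0023, -0.0018], 0], [1, [0.121, 0.0023, -0.0018], 0], [1, [0.121, 0.0023, -0.0018], 0], [0, [0.121, 0.0023, -0.0018], 0], [0, [0.121, 0.0023, -0.0018], 0], [0, [0.121, 0.0023, -0.0018], 0], [0, [0.121, 0.0023, -0.0018], 0], [0, [0.121, 0.0023, -0.0018], 0], [0, [0.121, 0.0023, -0.0018], 0], [0, [0.121, 0.0023, -0.0018], 0]])

```text
clock: 10.48
tool_pos: [432.0, -62.0, 19.4]
orientation: [[0.002, -0.983, -0.182], [-0.0, -0.182, 0.983], [-1.0, -0.002, -0.0]]
wrist_force: [0.0, 0.8, 5.5]
gripper_width: 28.5
```

```bash
python3 -c "
from h import *
mv([431.5,-61,100],100.5)
mv([613,66.7,110],100.5)"
```

```text
shift [-0.0806, 0.0002, 0.001] turn -0.0 az 100.5 pos [432.  -62.   19.4] g 28.5 F [0.  0.8 5.5] j6 -1.9 t 10.47
shift [-0.0904, -0.2015, 0.0936] turn -0.0 az 100.5 pos [432.  -62.   19.4] g 28.5 F [0.  0.8 5.5] j6 -1.9 t 10.47
```

send_rows(motion=[[0, [-0.03, 0, 0], 0], [0, [-0.09, 0, 0], 0], [0, [-0.09, -0.05, 0.023], 0], [0, [-0.09, -0.1, 0.046], 0], [0, [-0.09, -0.15, 0.069], 0], [0, [-0.09, -0.2, 0.0936], 0], [0, [-0.09, -0.2015, 0.0936], 0], [0, [-0.09, -0.2015, 0.0936], 0], [0, [-0.09, -0.2015, 0.0936], 0]])

```text
clock: 11.6
tool_pos: [611.9, 66.1, 108.7]
orientation: [[0.0, -0.983, -0.181], [-0.0, -0.181, 0.983], [-1.0, -0.0, -0.0]]
wrist_force: [0.1, 0.2, -1.5]
gripper_width: 28.9
```

```bash
python3 - <<'E'
from h import *
mv([613,66.7,30],100.5)
f,m=snap('wrist','w5.png')
o=get_obs()['tool_pos'];print(proj(m,[613,66.7,10]).round(),proj(m,o+[0,0,22.6]),proj(m,o-[0,0,9.4]))
m4=load('w4');g=cv2.cvtColor(cv2.imread('pics/w4.png'),6)
M=(g[285:350,75:148]<60).astype(np.uint8);n,l,s,_=cv2.connectedComponentsWithStats(M);i=1+np.argmax(s[1:,4])
c=max(cv2.findContours((l==i).astype(np.uint8),0,1)[0],key=len)[:,0]
P=np.array([onz(m4,u+75,v+285,10)[:2] for u,v in c]);A=np.c_[2*P,np.ones(len(P))];s=np.linalg.lstsq(A,(P**2).sum(1),rcond=None)[0];print(s[:2],np.sqrt(s[2]+s[0]**2+s[1]**2))
f=cv2.imread('pics/w5.png');cv2.imwrite('pics/c5.png',cv2.resize(f[210:410,220:420],None,fx=3,fy=3,interpolation=2))
E
```

```text
shift [0.0787, -0.0012, 0.0004] turn -0.1 az 100.4 pos [611.9  66.1 108.7] g 28.9 F [ 0.1  0.2 -1.5] j6 -1.65 t 11.6
[319. 239.] [319.5475183 327.8417431] [319.76545117 292.4892304 ]
[613.03274352  66.78355254] 27.344522526178643
```

View pics/c5.png

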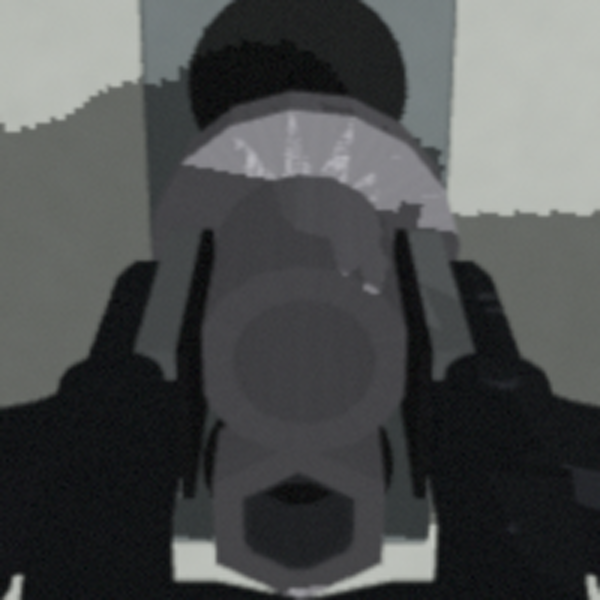

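```bash
python3 - <<'E'
from h import *
m=load('w5');q=lambda x,y,z:onz(m,220+x/3,210+y/3,z)[:2].round(1)
print('sleeve top',q(305,361,131.3), 'flange front edge',q(302,108,99.3), 'lat',(q(155,235,99.3)+q(460,235,99.3))/2, np.linalg.norm(q(203,361,131.3)-q(407,361,131.3)))
mv([613,66.7,30],100.5)
E
```

```text
sleeve top [610.9  67.3] flange front edge [616.1  41.4] lat [611.05  63.65] 28.577088725060875
shift [0.0789, -0.001, 0.0005] turn -0.1 az 100.4 pos [612.   66.1 108.9] g 28.1 F [-0.7  0.7 -1.8] j6 -1.65 t 11.65
```

send_rows(motion=[[0, [0.02, -0.002, -0.0006], -0.1], [0, [0.05, -0.002, -0.0006], -0.1], [0, [0.07, -0.002, -0.0006], -0.1], [0, [0.076, -0.002, -0.0006], -0.1], [0, [0.077, -0.002, -0.0006], -0.1], [0, [0.078, -0.002, -0.0006], -0.1], [0, [0.079, -0.002, -0.0006], -0.1], [0, [0.0795, -0.002, -0.0006], -0.1], [0, [0.0795, -0.002, -0.0006], -0.1]])

```text
clock: 12.78
tool_pos: [614.9, 66.6, 29.4]
orientation: [[0.001, -0.983, -0.184], [0.0, -0.184, 0.983], [-1.0, -0.001, -0.0]]
wrist_force: [-0.9, -0.6, 1.8]
gripper_width: 28.2
```

send_rows(motion=[[0, [0.0008, 0, 0], 0], [0.8, [0.0008, 0, 0], 0], [0.8, [0.0008, 0, 0], 0], [0.8, [0, 0, 0], 0], [0.8, [0, 0, 0], 0], [0.8, [-0.02, 0, 0], 0], [0.8, [-0.06, 0, 0], 0], [0.8, [-0.11, 0, 0], 0], [0.8, [-0.11, 0, 0], 0], [0.8, [-0.11, 0, 0], 0]])

```text
clock: 14.02
tool_pos: [614.8, 66.6, 139.6]
orientation: [[0.001, -0.983, -0.184], [0.0, -0.184, 0.983], [-1.0, -0.001, -0.0]]
wrist_force: [0.4, 0.1, -0.3]
gripper_width: 68.0
```

```bash
python3 - <<'E'
from h import *
mv([408.6,-188.8,140],100.5)
f,m=snap('wrist','w6.png')
f=cv2.imread('pics/w6.png');u,v=proj(m,[613,66.7,20]).astype(int)
cv2.imwrite('pics/c6.png',cv2.resize(f[v-60:v+60,u-75:u+75],None,fx=5,fy=5,interpolation=cv2.INTER_CUBIC));print(u-75,v-60)
E
```

```text
shift [-0.0007, 0.2495, -0.2132] turn 0.1 az 100.6 pos [614.8  66.6 139.6] g 68.0 F [ 0.4  0.1 -0.3] j6 -1.65 t 14.03
247 171
```

View pics/c6.png

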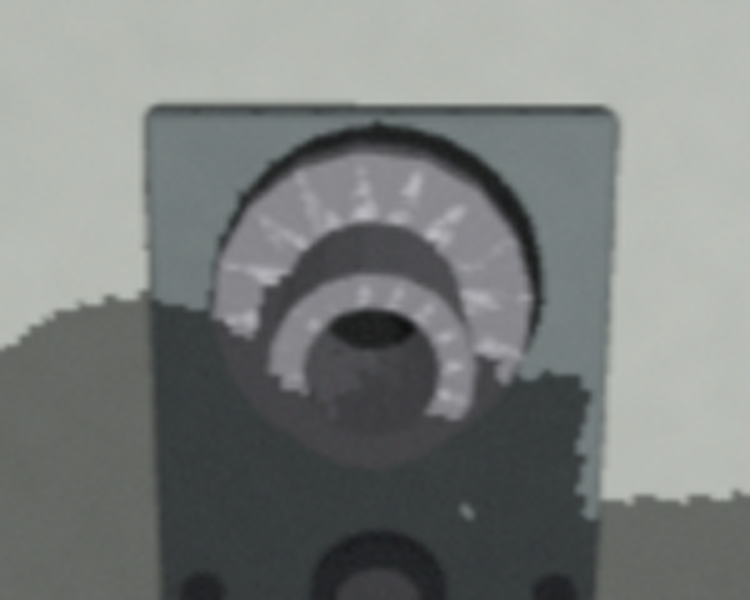

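```bash
python3 - <<'E'
from h import *
m=load('w6');q=lambda x,y,z:onz(m,247+x/5,171+y/5,z)[:2]
def fit(L,z):
    P=np.array([q(*p,z) for p in L]);A=np.c_[2*P,np.ones(len(P))];s=np.linalg.lstsq(A,(P**2).sum(1),rcond=None)[0];print(s[:2].round(1),np.sqrt(s[2]+s[0]**2+s[1]**2))
fit([(213,305),(532,305),(372,150),(372,467),(270,185),(480,188)],20)
fit([(377,124),(212,280),(542,280),(240,192),(518,195)],10)
fit([(268,365),(474,365),(372,272)],52)
E
```

```text
[613.4  68.8] 27.079425266493804
[612.9  67.1] 28.343413085222487
[613.8  68.1] 15.183927482144037
```

send_rows(motion=[[1, [0, 0.25, -0.213], 113.7], [1, [0, 0.25, -0.213], 113.7], [1, [0, 0.25, -0.213], 113.7], [1, [0, 0.25, -0.213], 113.7], [1, [0, 0.25, -0.213], 113.7], [1, [0, 0.25, -0.213], 113.7], [1, [0, 0.25, -0.213], 113.7], [1, [0, 0.25, -0.213], 113.7], [1, [0, 0.25, -0.213], 113.7], [1, [0, 0.25, -0.213], 113.7], [1, [0, 0.25, -0.213], 113.7], [1, [0, 0.25, -0.213], 113.7]])

```text
clock: 15.58
tool_pos: [407.5, -188.5, 137.9]
orientation: [[-0.002, 0.226, 0.974], [0.001, 0.974, -0.226], [-1.0, 0.0, -0.002]]
wrist_force: [0.4, -1.0, 0.4]
gripper_width: 85.3
```

```bash
python3 - <<'E'
from h import *
mv([408.6,-188.8,25],-13.1)
f,m=snap('wrist','w7.png')
for p in([408.6,-188.8,50],[551,-161,10],[657,-164,10]):print(proj(m,p).round())
E
```

```text
shift [0.1129, -0.0001, 0.0014] turn 0.0 az -13.1 pos [ 407.5 -188.5  137.9] g 85.3 F [ 0.4 -1.   0.4] j6 -0.21 t 15.57
[320. 247.]
[381. 361.]
[394. 440.]
```

View pics/w7.png

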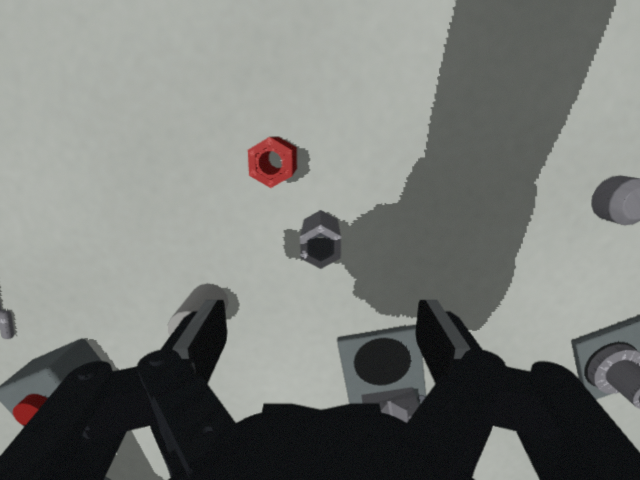

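send_rows(motion=[[1, [0.03, 0, 0.001], 0], [1, [0.07, 0, 0.001], 0], [1, [0.105, 0, 0.001], 0], [1, [0.115, 0, 0.001], 0], [1, [0.115, 0, 0.001], 0], [0, [0.115, 0, 0.001], 0], [0, [0.115, 0, 0.001], 0], [0, [0.115, 0, 0.001], 0], [0, [0.115, 0, 0.001], 0], [0, [0.115, 0, 0.001], 0], [0, [0.115, 0, 0.001], 0], [0, [0.115, 0, 0.001], 0]])

```text
clock: 17.12
tool_pos: [409.4, -189.1, 24.6]
orientation: [[0.001, 0.227, 0.974], [-0.0, 0.974, -0.227], [-1.0, -0.0, 0.001]]
wrist_force: [-0.9, 0.7, 6.7]
gripper_width: 28.9
```

```bash
python3 -c "
from h import *
mv([570,-163,140],-2)"
```

```text
shift [-0.1152, 0.0619, 0.1507] turn -11.1 az -13.1 pos [ 409.4 -189.1   24.6] g 28.9 F [-0.9  0.7  6.7] j6 -0.2 t 17.12
```

send_rows(motion=[[0, [-0.05, 0, 0], 0], [0, [-0.11, 0, 0], 0], [0, [-0.115, 0.02, 0.05], -5], [0, [-0.115, 0.04, 0.1], -11], [0, [-0.115, 0.062, 0.15], -11], [0, [-0.115, 0.062, 0.15], -11], [0, [-0.115, 0.062, 0.15], -11], [0, [-0.115, 0.062, 0.15], -11]])

```text
clock: 18.12
tool_pos: [568.3, -162.9, 139.2]
orientation: [[0.0, 0.038, 0.999], [-0.0, 0.999, -0.038], [-1.0, -0.0, 0.0]]
wrist_force: [-0.2, 0.3, -2.6]
gripper_width: 28.8
```

```bash
python3 - <<'E'
from h import *
mv([657,-164,140],-2)
snap('wrist','w8.png');snap('scene','scene8.png');snap('side','side8.png')
def fit(fn,x,y,w,h,t,deb=0):
    m=load(fn);g=cv2.cvtColor(cv2.imread(f'pics/{fn}.png'),6)[y:y+h,x:x+w]
    n,l,s,_=cv2.connectedComponentsWithStats((g<t).astype(np.uint8));i=1+np.argmax(s[1:,4])
    c=max(cv2.findContours((l==i).astype(np.uint8),0,1)[0],key=len)[:,0]
    c=c[(c[:,0]>0)&(c[:,1]>0)&(c[:,0]<w-1)&(c[:,1]<h-1)]
    P=np.array([onz(m,u+x,v+y,10)[:2] for u,v in c])
    # robust circle: hull-like refit dropping inliers
    for _ in range(5):
        A=np.c_[2*P,np.ones(len(P))];q=np.linalg.lstsq(A,(P**2).sum(1),rcond=None)[0];r=np.sqrt(q[2]+q[:2]@q[:2]);e=abs(np.linalg.norm(P-q[:2],axis=1)-r);P=P[e<max(1,2*e.std())]
    print(fn,q[:2].round(1),'r',r.round(1),len(P))
fit('w4',145,25,90,90,55);fit('w4',14,0,53,85,40)
fit('scene0',232,204,32,28,62);fit('scene0',190,230,36,28,62)
fit('side0',400,280,42,36,62);fit('side0',450,252,38,30,62)
fit('w7',350,335,66,52,55)
S=cv2.imread('pics/scene0.png')[190:275,175:280];D=cv2.imread('pics/side0.png')[240:325,385:505]
cv2.imwrite('pics/c8.png',np.hstack([cv2.resize(S,(400,324),interpolation=2),cv2.resize(D,(400,324),interpolation=2)]))
E
```

```text
shift [-0.0008, 0.0022, 0.0887] turn -0.2 az -2.2 pos [ 568.3 -162.9  139.2] g 28.8 F [-0.2  0.3 -2.6] j6 -0.24 t 18.12
w4 [ 552.4 -160.2] r 27.4 219
w4 [ 656.5 -165.2] r 27.0 113
scene0 [ 553.3 -160.3] r 26.4 45
scene0 [ 657.  -164.6] r 26.5 61
side0 [ 554.1 -160.1] r 27.2 85
side0 [ 658.1 -165.7] r 26.7 57
w7 [ 552.4 -160.1] r 27.1 145
```

View pics/c8.png

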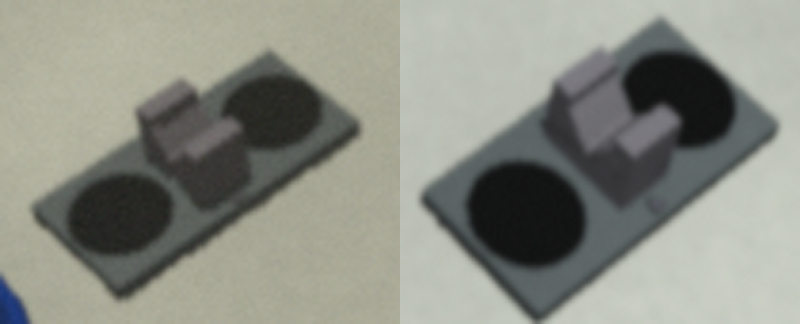

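send_rows(motion=[[0, [0, 0.001, 0.045], 0], [0, [0, 0.001, 0.089], 0], [0, [0, 0.001, 0.089], 0], [0, [0, 0.001, 0.089], 0], [0, [0.03, 0.001, 0.089], 0], [0, [0.07, 0.001, 0.089], 0], [0, [0.095, 0.001, 0.089], 0], [0, [0.099, 0.001, 0.089], 0], [0, [0.099, 0.001, 0.089], 0]])

```text
clock: 19.4
tool_pos: [658.0, -165.2, 41.4]
orientation: [[0.002, 0.037, 0.999], [-0.0, 0.999, -0.037], [-1.0, -0.0, 0.002]]
wrist_force: [0.4, 0.0, -1.6]
gripper_width: 29.4
```

```bash
python3 -c "
from h import *
mv([657.2,-165.2,34.2],-2.4)"
```

```text
shift [0.0072, -0.0001, -0.0008] turn 0.3 az -2.1 pos [ 658.  -165.2   41.4] g 29.4 F [ 0.4  0.  -1.6] j6 -0.21 t 19.4
```

send_rows(motion=[[0, [0.003, 0, -0.0008], 0], [0, [0.005, 0, -0.0008], 0], [0, [0.006, 0, -0.0008], 0], [0, [0.007, 0, -0.0008], 0], [0, [0.007, 0, -0.0008], 0]])

```text
clock: 20.02
tool_pos: [657.6, -165.0, 34.7]
orientation: [[0.002, 0.037, 0.999], [-0.0, 0.999, -0.037], [-1.0, -0.0, 0.002]]
wrist_force: [-4.3, -0.0, 9.2]
gripper_width: 28.7
```

send_rows(motion=[[0.8, [0, 0, 0], 0], [0.8, [0, 0, 0], 0], [0.8, [0, 0, 0], 0], [0.8, [0, 0, 0], 0], [0.8, [0, 0, 0], 0], [0.8, [-0.03, 0, 0], 0], [0.8, [-0.07, 0, 0], 0], [0.8, [-0.11, 0, 0], 0], [0.8, [-0.11, 0, 0], 0], [0.8, [-0.11, 0, 0], 0]])

```text
clock: 21.28
tool_pos: [657.1, -164.8, 142.1]
orientation: [[-0.001, 0.037, 0.999], [0.0, 0.999, -0.037], [-1.0, 0.0, -0.001]]
wrist_force: [0.1, -0.2, 0.7]
gripper_width: 68.2
```

```bash
python3 - <<'E'
from h import *
mv([441,65.5,140],100.5)
f,m=snap('wrist','w9.png')
f=cv2.imread('pics/w9.png');u,v=proj(m,[657,-165,30]).astype(int)
cv2.imwrite('pics/c9.png',cv2.resize(f[v-60:v+60,u-75:u+75],None,fx=5,fy=5,interpolation=cv2.INTER_CUBIC));print(u-75,v-60)
E
```

```text
shift [0.0022, 0.2222, -0.2245] turn -102.6 az -2.1 pos [ 657.1 -164.8  142.1] g 68.2 F [ 0.1 -0.2  0.7] j6 -0.21 t 21.27
245 175
```

View pics/c9.png

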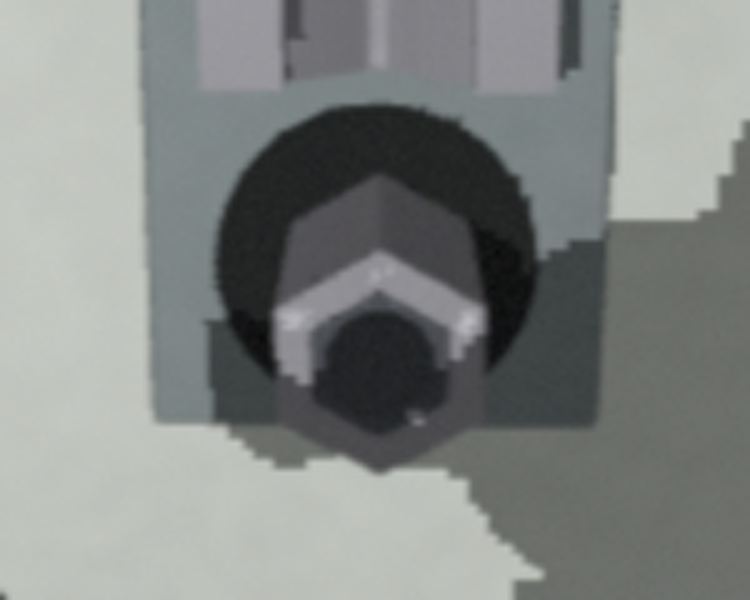

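```bash
python3 - <<'E'
from h import *
m=load('w9');q=lambda x,y,z:onz(m,245+x/5,175+y/5,z)[:2]
def fit(L,z):
    P=np.array([q(*p,z) for p in L]);A=np.c_[2*P,np.ones(len(P))];s=np.linalg.lstsq(A,(P**2).sum(1),rcond=None)[0];print(s[:2].round(1),np.sqrt(s[2]+s[0]**2+s[1]**2))
fit([(377,104),(217,255),(537,255),(250,155),(503,155),(262,370)],10)
fit([(380,250),(381,474),(274,309),(487,309)],60)
b=q(380,175,10);print('base near vertex',b,'centre',b+17.3*np.array([.999,-.037]))
E
```

```text
[ 656.3 -164.8] 28.018723084858195
[ 657.4 -164.1] 17.208654872070845
base near vertex [ 641.01055559 -163.61192186] centre [ 658.29325559 -164.25202186]
```

Coupling is about 1.5 mm off the seat centre, upright. Now the cap.

send_rows(motion=[[1, [0.002, 0.222, -0.2245], -102.6], [1, [0.002, 0.222, -0.2245], -102.6], [1, [0.002, 0.222, -0.2245], -102.6], [1, [0.002, 0.222, -0.2245], -102.6], [1, [0.002, 0.222, -0.2245], -102.6], [1, [0.002, 0.222, -0.2245], -102.6], [1, [0.002, 0.222, -0.2245], -102.6], [1, [0.002, 0.222, -0.2245], -102.6], [1, [0.002, 0.222, -0.2245], -102.6], [1, [0.002, 0.222, -0.2245], -102.6], [1, [0.002, 0.222, -0.2245], -102.6], [1, [0.002, 0.222, -0.2245], -102.6]])

```text
clock: 22.82
tool_pos: [440.8, 65.2, 140.1]
orientation: [[-0.001, -0.984, -0.18], [-0.0, -0.18, 0.984], [-1.0, 0.001, 0.0]]
wrist_force: [-0.3, 0.2, -0.8]
gripper_width: 85.5
```

```bash
python3 - <<'E'
from h import *
mv([441,65.5,4],100.5)
f,m=snap('wrist','w10.png');print(proj(m,[440.5,65.3,26]).round(1))
f=cv2.imread('pics/w10.png');u,v=proj(m,[440.5,65.3,13]).astype(int)
cv2.imwrite('pics/c10.png',cv2.resize(f[v-50:v+50,u-60:u+60],None,fx=6,fy=6,interpolation=cv2.INTER_CUBIC));print(u-60,v-50)
E
```

```text
shift [0.1361, -0.0004, 0.0002] turn -0.2 az 100.3 pos [440.8  65.2 140.1] g 85.5 F [-0.3  0.2 -0.8] j6 -1.6 t 22.82
[320.4 232.8]
260 178
```

View pics/c10.png

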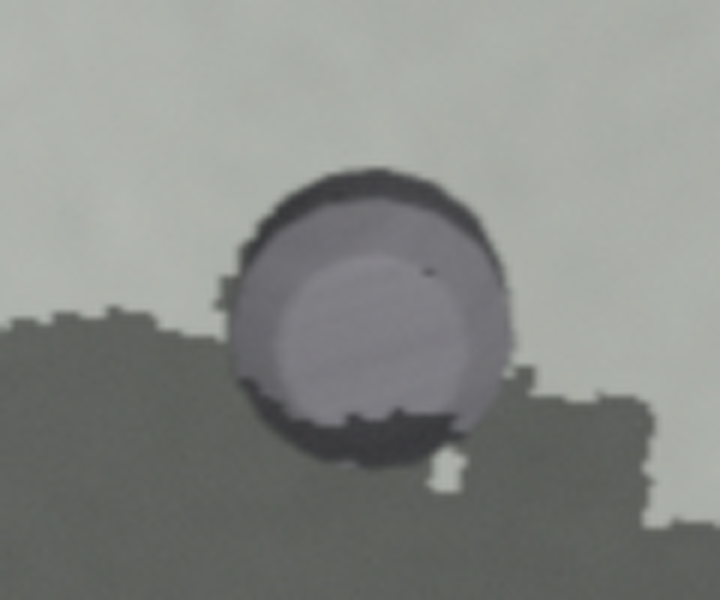

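```bash
python3 - <<'E'
from h import *
m=load('w10');print(onz(m,321.8,233.3,20).round(1),onz(m,260+371/6,178+ (257+430)/12,26).round(1))
E
```

```text
[439.   67.3  20. ] [439.   67.2  26. ]
```

send_rows(motion=[[1, [0.03, 0.0005, 0.002], 0], [1, [0.08, 0.0005, 0.002], 0], [1, [0.12, 0.0005, 0.002], 0], [1, [0.134, 0.0005, 0.002], 0], [1, [0.1365, 0.0005, 0.002], 0], [0.2, [0.1365, 0.0005, 0.002], 0], [0.2, [0.1365, 0.0005, 0.002], 0], [0.2, [0.1365, 0.0005, 0.002], 0], [0.2, [0.1365, 0.0005, 0.002], 0], [0.2, [0.1365, 0.0005, 0.002], 0], [0.2, [0.1365, 0.0005, 0.002], 0], [0.2, [0.1365, 0.0005, 0.002], 0]])

```text
clock: 24.38
tool_pos: [441.0, 67.2, 5.8]
orientation: [[0.002, -0.983, -0.182], [0.0, -0.182, 0.983], [-1.0, -0.002, -0.0]]
wrist_force: [-2.2, -1.2, 7.9]
gripper_width: 37.1
```

```bash
python3 -c "
from h import *
mv([592.4,181.2,120],100.5)"
```

```text
shift [-0.1139, -0.1698, 0.0845] turn -0.0 az 100.5 pos [441.   67.2   5.8] g 37.1 F [-2.2 -1.2  7.9] j6 -1.6 t 24.38
```

send_rows(motion=[[0.2, [-0.03, 0, 0], 0], [0.2, [-0.08, 0, 0], 0], [0.2, [-0.115, 0, 0], 0], [0.2, [-0.115, -0.05, 0.025], 0], [0.2, [-0.115, -0.1, 0.05], 0], [0.2, [-0.115, -0.15, 0.075], 0], [0.2, [-0.115, -0.17, 0.0845], 0], [0.2, [-0.115, -0.17, 0.0845], 0], [0.2, [-0.115, -0.17, 0.0845], 0]])

```text
clock: 25.5
tool_pos: [591.6, 180.8, 119.2]
orientation: [[-0.001, -0.983, -0.182], [-0.0, -0.182, 0.983], [-1.0, 0.001, -0.0]]
wrist_force: [-0.8, 0.7, -1.8]
gripper_width: 37.5
```

```bash
python3 - <<'E'
from h import *
mv([592.4,181.2,41],100.5)
f,m=snap('wrist','w11.png');o=get_obs()['tool_pos'];z=o[2]-5.8
print('exp rim c',proj(m,[o[0],o[1],z+20]),'top c',proj(m,[o[0],o[1],z+26]))
g=cv2.cvtColor(cv2.imread('pics/w11.png'),6)
print(g[300:400:4,322].tolist());print(g[330,250:400:4].tolist())
E
```

```text
shift [0.0782, -0.0009, 0.0002] turn -0.0 az 100.5 pos [591.6 180.8 119.2] g 37.5 F [-0.8  0.7 -1.8] j6 -1.46 t 25.5
exp rim c [320.02300325 317.04460051] top c [320.00619532 324.558534  ]
[76, 73, 71, 70, 71, 70, 70, 68, 71, 72, 70, 72, 70, 66, 98, 105, 186, 186, 187, 187, 187, 187, 184, 184, 184]
[21, 25, 68, 79, 45, 17, 18, 19, 67, 66, 69, 72, 70, 70, 69, 71, 69, 70, 69, 71, 72, 72, 71, 70, 71, 70, 67, 68, 45, 17, 16, 18, 78, 79, 40, 20, 23, 24]
```

```bash
python3 - <<'E'
from h import *
m=load('w11');o=np.array([591.6,180.8,113.4]);y=np.array([-.983,-.182,0]);zt=np.array([-.182,.983,0]);k=np.array([0,0,1])
for n,p in(('far rim',o+20*zt+20*k),('near base',o-20*zt),('near rim',o-20*zt+20*k),('near flat',o-14*zt+26*k),('R',o+20*y+20*k),('L',o-20*y+20*k)):print(n,proj(m,p).round(1))
g=cv2.cvtColor(cv2.imread('pics/w11.png'),6)
print(g[340:372,322].tolist());print(g[240:310,322].tolist());print(g[318,270:292].tolist(),g[318,350:372].tolist())
E
```

```text
far rim [319.9 354.7]
near base [319.9 258.3]
near rim [319.8 275.5]
near flat [319.8 294.9]
R [365.  316.8]
L [274.7 316.9]
[70, 70, 69, 69, 72, 70, 71, 71, 70, 71, 71, 68, 66, 66, 66, 83, 98, 103, 103, 104, 105, 120, 169, 185, 186, 186, 187, 186, 186, 186, 186, 187]
[33, 29, 27, 18, 17, 15, 18, 16, 17, 21, 20, 31, 31, 33, 34, 31, 34, 35, 34, 35, 42, 58, 71, 73, 74, 75, 74, 76, 75, 75, 75, 74, 77, 76, 77, 77, 76, 87, 104, 117, 123, 123, 125, 124, 123, 124, 118, 101, 78, 75, 77, 85, 97, 75, 70, 73, 72, 74, 78, 79, 76, 73, 72, 73, 73, 70, 72, 71, 71, 72]
[16, 18, 18, 14, 15, 19, 17, 16, 31, 53, 65, 69, 70, 70, 70, 69, 68, 68, 68, 69, 69, 71] [69, 70, 67, 68, 67, 69, 69, 70, 69, 71, 69, 68, 67, 47, 24, 16, 16, 18, 17, 12, 18, 17]
```

send_rows(motion=[[0.2, [0.03, -0.0008, 0.0], 0], [0.2, [0.06, -0.0008, 0.0], 0], [0.2, [0.072, -0.0008, 0.0], 0], [0.2, [0.076, -0.0008, 0.0], 0], [0.2, [0.078, -0.0008, 0.0], 0], [0.2, [0.079, -0.0008, 0.0], 0], [0.2, [0.0795, -0.0008, 0.0], 0], [0.2, [0.0795, -0.0008, 0.0], 0]])

```text
clock: 26.55
tool_pos: [593.0, 181.4, 40.1]
orientation: [[0.0, -0.983, -0.182], [0.0, -0.182, 0.983], [-1.0, -0.0, 0.0]]
wrist_force: [-1.0, -0.2, -1.9]
gripper_width: 37.0
```

send_rows(motion=[[0.2, [0.0005, 0.0005, -0.0002], 0], [0.2, [0.001, 0.0005, -0.0002], 0], [0.2, [0.0013, 0.0005, -0.0002], 0], [0.2, [0.0013, 0.0005, -0.0002], 0]])

```text
clock: 27.05
tool_pos: [592.9, 181.3, 39.8]
orientation: [[0.002, -0.983, -0.182], [0.001, -0.182, 0.983], [-1.0, -0.002, 0.0]]
wrist_force: [-1.2, 0.7, 8.0]
gripper_width: 37.0
```

Contact at the expected height. I'll release, lift and check from above.

send_rows(motion=[[0.85, [0, 0, 0], 0], [0.85, [0, 0, 0], 0], [0.85, [0, 0, 0], 0], [0.85, [0, 0, 0], 0], [0.85, [0, 0, 0], 0], [0.85, [-0.02, 0, 0], 0], [0.85, [-0.06, 0, 0], 0], [0.85, [-0.12, 0, 0], 0], [0.85, [-0.15, 0.06, -0.06], 0], [0.85, [-0.15, 0.06, -0.06], 0], [0.85, [-0.15, 0.06, -0.06], 0]])

```text
clock: 28.42
tool_pos: [544.3, 110.1, 191.6]
orientation: [[0.004, -0.984, -0.18], [0.001, -0.18, 0.984], [-1.0, -0.004, -0.0]]
wrist_force: [0.4, 1.0, 1.0]
gripper_width: 72.8
```

```bash
python3 - <<'E'
from h import *
mv([592.4,181.2,41],100.5)
f,m=snap('wrist','w12.png');snap('side','side12.png');snap('scene','scene12.png')
w=cv2.imread('pics/w12.png');s=cv2.imread('pics/side12.png');c=cv2.imread('pics/scene12.png')
u,v=proj(m,[602,124,20]).astype(int);print(u,v)
x0=max(0,u-100);y0=max(0,v-100);print('w origin',x0,y0)
W=cv2.resize(w[y0:y0+200,x0:x0+200],(400,400),interpolation=2)
S=cv2.resize(s[150:350,270:510][:, :],(400,333),interpolation=2)[:, :]
C=cv2.resize(c[190:360,180:400],(400,309),interpolation=2)
def pad(a,h):return cv2.copyMakeBorder(a,0,h-a.shape[0],0,0,0)
x=cv2.resize(w,(400,300))
cv2.imwrite('pics/f12.png',np.hstack([np.vstack([W,np.zeros((200,400,3),np.uint8)])[:600],np.vstack([cv2.resize(S,(400,300)),cv2.resize(C,(400,300))])]))
E
```

```text
shift [0.1508, -0.0595, 0.0613] turn -0.1 az 100.4 pos [544.3 110.1 191.6] g 72.8 F [0.4 1.  1. ] j6 -1.55 t 28.43
260 218
w origin 160 118
```

View pics/f12.png

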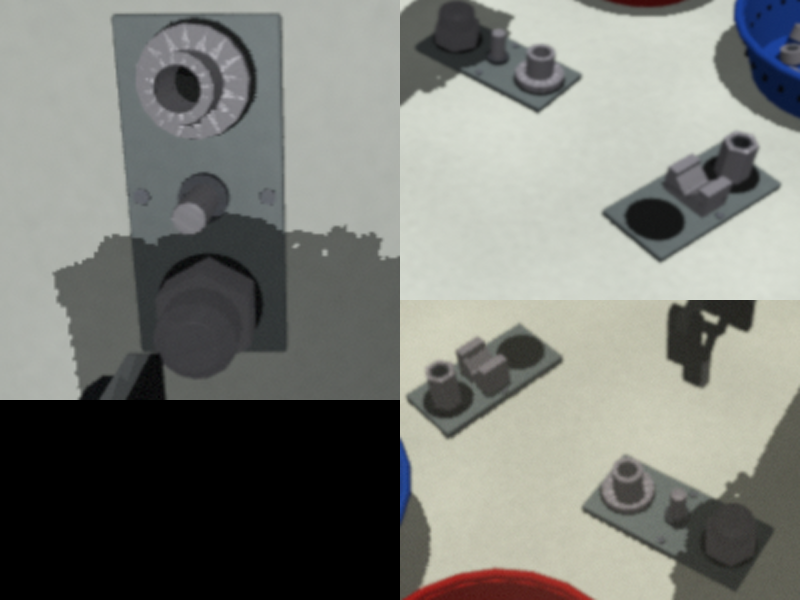

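```bash
python3 - <<'E'
from h import *
m=load('w12');q=lambda x,y,z:onz(m,160+x/2,118+y/2,z)[:2].round(1)
print('cap',q(198,333,54),'diam',np.linalg.norm(q(152,333,54)-q(243,333,54)).round(1),'flange',q(192,80,20),'sleeve',q(178,86,52))
g=cv2.cvtColor(cv2.imread('pics/w12.png'),6);C=cv2.createCLAHE(6,(8,8)).apply(g)[240:315,225:300]
h=cv2.HoughCircles(cv2.GaussianBlur(C,(3,3),0),3,1.5,20,param1=60,param2=12,minRadius=18,maxRadius=27);
for x,y,r in h[0][:3]:print(x+225,y+240,r,onz(m,x+225,y+240,54).round(1))
print('pred cap rim',proj(m,[591.5,181.3,54]),'r px',(proj(m,[611.5,181.3,54])-proj(m,[571.5,181.3,54]))/2)
E
```

```text
cap [590.7 177.4] diam 42.7 flange [613.6  66.9] sleeve [613.4  67. ]
257.25 284.25 22.8 [592.4 177.4  54. ]
267.75 266.25 21.15 [585.1 157.6  54. ]
297.75 273.75 19.2 [556.9 160.   54. ]
pred cap rim [257.69852963 288.08532662] r px [-21.1383051   -3.55004125]
```

Cap may be a few mm toward the pin relative to the nut, so I'll re-measure from straight behind.

send_rows(motion=[[0.85, [0.02, -0.06, 0.061], 0], [0.85, [0.02, -0.06, 0.061], 0], [0.85, [0.02, -0.06, 0.061], 0], [0.85, [0.02, -0.06, 0.061], 0]])

```text
clock: 29.08
tool_pos: [592.0, 182.2, 168.1]
orientation: [[-0.001, -0.983, -0.182], [-0.0, -0.182, 0.983], [-1.0, 0.001, -0.0]]
wrist_force: [-0.7, 1.1, 0.2]
gripper_width: 72.6
```

```bash
python3 - <<'E'
from h import *
mv([592.4,181.2,41],100.5)
snap('wrist','w13.png');m=load('w13')
y=np.array([-.983,-.182,0]);zt=np.array([-.182,.983,0]);k=np.array([0,0,1]);o=np.array([591.4,181.3,0])
for n,p in(('seat near',o-28*zt+10*k),('nut near base',o-26.56*zt+10*k),('nut near top',o-26.56*zt+34*k),('cap near base',o-20*zt+34*k),('cap near rim',o-20*zt+54*k),('flat near',o-14*zt+60*k),('flat far',o+14*zt+60*k),('cap far rim',o+20*zt+54*k),('nut far top',o+26.56*zt+34*k),('capL',o-20*y+54*k),('capR',o+20*y+54*k)):print(n,proj(m,p).round(1))
g=cv2.cvtColor(cv2.imread('pics/w13.png'),6);c=int(proj(m,o+54*k)[0])
col=g[190:300,c-1:c+2].mean(1).round().astype(int);print([(190+i,int(x)) for i,x in enumerate(col)])
r=int(proj(m,o+54*k)[1]);print(r,g[r-1:r+2,c-50:c+50].mean(0).round().astype(int).tolist(),c-50)
E
```

```text
shift [0.1271, -0.0003, -0.001] turn 0.0 az 100.5 pos [592.  182.2 168.1] g 72.6 F [-0.7  1.1  0.2] j6 -1.46 t 29.07
seat near [320.9 188.5]
nut near base [320.9 190.1]
nut near top [321.  194.8]
cap near base [321.  202.5]
cap near rim [321.  207.6]
flat near [321.  216.8]
flat far [321.  250.6]
cap far rim [321.  254.9]
nut far top [320.9 253.8]
capL [296.3 231.8]
capR [345.7 231.8]
[(190, 45), (191, 61), (192, 67), (193, 69), (194, 80), (195, 119), (196, 155), (197, 155), (198, 160), (199, 178), (200, 172), (201, 148), (202, 140), (203, 128), (204, 86), (205, 72), (206, 70), (207, 73), (208, 79), (209, 105), (210, 118), (211, 118), (212, 118), (213, 118), (214, 119), (215, 122), (216, 123), (217, 125), (218, 129), (219, 138), (220, 138), (221, 136), (222, 134), (223, 134), (224, 134), (225, 134), (226, 134), (227, 133), (228, 132), (229, 134), (230, 133), (231, 132), (232, 132), (233, 132), (234, 131), (235, 129), (236, 128), (237, 129), (238, 130), (239, 132), (240, 131), (241, 131), (242, 132), (243, 131), (244, 130), (245, 130), (246, 129), (247, 124), (248, 89), (249, 78), (25
[... 380 characters left out ...]
 104), (283, 105), (284, 105), (285, 105), (286, 105), (287, 105), (288, 105), (289, 104), (290, 104), (291, 104), (292, 105), (293, 104), (294, 104), (295, 104), (296, 103), (297, 103), (298, 102), (299, 102)]
231 [103, 103, 104, 104, 104, 104, 105, 104, 91, 69, 58, 57, 56, 58, 58, 56, 58, 58, 59, 59, 62, 73, 88, 86, 79, 84, 99, 107, 107, 108, 108, 109, 110, 113, 119, 127, 130, 132, 131, 131, 131, 131, 132, 132, 132, 132, 132, 132, 132, 132, 132, 133, 133, 132, 132, 132, 133, 133, 132, 132, 131, 131, 131, 131, 131, 129, 124, 121, 121, 121, 121, 120, 120, 118, 118, 126, 132, 125, 118, 118, 116, 116, 115, 116, 117, 115, 118, 118, 118, 118, 117, 118, 144, 174, 186, 186, 186, 186, 185, 185] 270
```

```bash
python3 -c "
from h import *
print(close_job())"
```

```text
the job is handed in; nothing more can be done
None
```

I set out all four samples in the order asked and handed the job in at about 29 s of the 96 s. The gripper was clear of everything at z ≈ 168 mm. I never moved towards the oil bottle, plug gauge or red coupling, though I did not re-measure them at the end.

| Sample | Last check, distance from centre |
|---|---|
| Nut, on the left seat | about 0.3–1 mm |
| Bush, flange down, on the right seat | about 0.5 mm |
| Coupling, upright behind the V-block | about 1–2 mm |
| Cap, flat side down on the nut | about 1 mm from the nut's centre |

- **Checks that disagreed on the bush:** an earlier view put it about 1.5–2 mm off, towards the pin. The later view gave 0.5 mm, and I left it as it was.
- **Checks that disagreed on the cap:** a rough oblique reading, and an automatic circle fit in the same view, put it about 4 mm off. Measuring its edges from nearly straight above put it within about 1 mm, and I took that as correct.
- **Forces:** the readings after each move showed at most about 9 N at the wrist.

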